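Load a terminal strip into a spring-fed strip loader and shut its rail

TASK

Take the long brown terminal strip from the tray and load it into the sloping channel of the aluminium strip loader: tail in under the hood, pushing the spring follower back until it comes up solid, nose down behind the stop, let go, so that it lies flat on the channel floor with the follower holding it against the stop. Then slide the steel rail down the slope over the strip until it is fully shut and let go. Treat the strip gently, without ramming it, and leave the short strip and the other parts where they are.

Things in the scene. Friction and masses are not known exactly. Their poses are not given: they have to be found in the camera images.
- strip: The long terminal strip: brown phenolic bar with a row of small copper lugs along its top, 12 mm wide (its x), 90 mm long (its y), 34 mm high (its z), about 70 g, the same at both ends (either end may be nose or tail). Origin at the centre of its underside. It stands upright on its 12 x 90 mm underside in the flat enamel tray (220 x 170 mm, rim 12 mm high, floor 4 mm).
- short_strip: A short strip of the same make, 56 mm long, 12 mm wide, 34 mm high, origin at the centre of its underside; standing in the same tray about 100 mm from the long one. Not to be used: leave it.
- magazine: The strip loader, a fixed cast aluminium frame with base plate 100 x 230 mm. Origin on the table under the channel, x across, y horizontally along the channel towards the high end. It carries the sloping bed (50 mm wide, 242 mm long) with channel, hood, follower, stop and rail.
- channel (a point): Channel frame: origin on the channel floor, mid-width, where the follower's front face rests when unloaded; y up the slope along the channel (25 degrees above level), x level across, z off the floor. Walls y 2 to 98 mm, 14.5 mm apart, flared at the top (10 mm high, flare 25 mm wide). The loaded strip lies on the floor against the stop, its origin 45 mm short of the stop's face (either end up).
- hood (a point): Middle of the lower mouth edge of the hood's roof (channel y = 2, z = 42 mm; axes as channel). The hood is 22.5 mm wide, 46 mm high and closed, y -54 to 2. In it the follower (4 mm wide, z 1 to 31 mm) is sprung towards +y: 3 N at rest, 0.2 N more per mm, damped, and a fixed fork either side of it (up to z = 35 mm) stops the strip's tail solid, 98 mm down from the stop's face.
- stop (a point): Mid-setting (channel y = 80, z = 12 mm) of the nose stop's inner face; the stop (12 mm high, 10 mm thick) and the fork are clamped together up to 8 mm up or down the channel from there: the setting is not given, feel for the fork. Roof and stop bar a level entry: go in tail first some 11 degrees to the floor, nose up, until solid at the fork; only there can the nose drop behind the stop. Let go, the spring sets it on the stop.
- rail (a joint): How far the rail is open, in m: 0 = shut over the strip, up to 0.105 = open; it slides along the channel's y axis (+ is open, up the slope). Friction of about 2.5 N keeps it where it is left, and it ends on a solid stop at 0.
- rail_tab (a point): Middle of the top of the rail's black plastic tab; moves with the rail; axes as those of channel. The tab is 10 mm wide (x), 30 mm long (y) and stands 26 mm above the rail's top plate (which is 36 mm wide, 45 mm long, top 41 mm and underside 37 mm above the channel floor). Shut, the tab's middle is at y = 60.5 mm in the channel frame.
- socket: Cream bakelite tube socket, round, 42 mm across the flange, 22 mm high, origin under its centre. A bystander.
- fuse_holder: Glass fuse in steel clips on a 18 x 60 mm phenolic base, 18 mm high, origin under its centre. A bystander.

How it is judged (in metres and radians):
On the way, in this order (a step that is already met when the one before it is completed fails the run):
1. the long strip lies home in the channel, held by the follower against the stop, with the rail still open (y of strip in the frame of channel between 0.0245 and 0.0455 m and x of strip in the frame of channel between -0.003 and 0.003 m and z of strip in the frame of channel between -0.003 and 0.003 m and angle between the y axis of strip and the y axis of channel, either way round below 0.06 rad and angle between the z axis of strip and the z axis of channel, either way round below 0.12 rad and value of joint rail above 0.05 m), for 0.2 s.
2. the rail is shut over the strip (value of joint rail below 0.004 m), for 0.2 s.
At the end, for the whole second after the job is handed in: The long strip rests flat on the channel floor between follower and stop (origin y = 35 mm +- 10.5 mm in the channel frame, covering every stop setting; x and z within 3 mm; in line within 0.06 rad, leaning under 0.12 rad) and the rail is shut to within 4 mm (y of strip in the frame of channel between 0.0245 and 0.0455 m and x of strip in the frame of channel between -0.003 and 0.003 m and z of strip in the frame of channel between -0.003 and 0.003 m and angle between the y axis of strip and the y axis of channel, either way round below 0.06 rad and angle between the z axis of strip and the z axis of channel, either way round below 0.12 rad and value of joint rail below 0.004 m and linear speed of strip below 0.01 m/s); the robot touches nothing.
It fails at once if the strip is rammed: more than 40 N between it and the loader (contact force between strip and magazine above 40 N).
It fails at once if the short strip is moved by more than 30 mm (distance of short_strip from where it was at the start of the episode above 0.03 m).
It fails at once if the tube socket is moved by more than 30 mm (distance of socket from where it was at the start of the episode above 0.03 m).
It fails at once if the fuse holder is moved by more than 30 mm (distance of fuse_holder from where it was at the start of the episode above 0.03 m).
It also fails if it takes over 56 s, if anything falls off the work surface, if the arm or the gripper's body presses on something with over 40 N, if the wrist force passes 120 N, or if a joint passes its speed limit or range.

ROBOT

A 6-joint arm with a two-finger parallel gripper is mounted at the origin on the work surface. World frame = base frame: x ahead of the robot, y to its left, z up, the work surface at z = 0. Lengths are in m, angles in degrees, forces in N, time in s.
With the tool pointing down it reaches from about 0.4 to 0.825 m from the base axis. Payload 7 kg.
Tool frame: the origin (TCP) lies midway between the tips of the shut fingers; the grasp point (between the pads) lies 19 mm behind it; x points along the fingers, z is the direction in which the jaws open and shut, and the axes are right-handed (so a half turn about x gives the same grasp; the last joint's range is limited). The gripper opens to 88 mm and grips with 3 to 60 N. Pads are 19 mm wide; open, the fingers measure 130 mm over their backs; the gripper's body (78 mm by 193 mm) begins 47 mm behind the grasp point.
Start: joints at [-52.821, 20.546, 0.682, 0, -70.136, -16.507], TCP at [0.238, -0.632, 0.227] pointing down, gripper open.
Joint ranges: [-176.03, 176.03], [-82.01, 121.73], [-58.28, 71.71], [-173.87, 95.51], [-174.79, -0.11], [-173.66, 173.66]. Speed limits (degrees/s): [136.94, 136.94, 172.46, 180, 180, 180].

INTERFACE

Orientations are given as [roll, pitch, yaw] about the fixed x, y, z axes, in that order (R = Rz(yaw) Ry(pitch) Rx(roll)).
In Python, from plant import ctrl gives the robot as it stands. The module is installed in compiled form; this text tells all that it offers.
- The arm moves only by the tool servo_tool, never from a script. Its argument "deltas" is a list of rows, each a list of 3 entries, a list of its own where there are three numbers: the turn, a rotation vector about the tool's x, y, z in degrees, then the shift along the tool's x, y, z in cm, then the finger opening in cm, from 0 to 8.76. A call has 1 to 5 rows; each row is the pose to reach, as a shift and turn from the pose measured when the call began, along the tool's axes at that moment; what a row does not reach only later rows make up. A row lasts 1/10 s, in which the tool goes at most 50 mm and 8.59 degrees, less where a joint would pass 70% of its speed; a pose out of reach is approached as far as the arm can. A call with a gripper value outside its range is refused whole. The fingers move at their own pace and stop on an object; the grip force is fixed at half the most. Time passes only in rows, so rows that repeat a pose let the fingers close. It gives the time, the measured TCP pose, the force and the opening at its end, in the units of the state.
- ctrl.get_obs(): the state, without advancing time (a new reading comes with each control period).
- ctrl.snapshot(name): name is "scene" or "side" or "wrist"; returns a dict with "image" (420x560x3 uint8, red, green, blue), "vertical_fov" (degrees; the focal length in pixels is half the picture's height over the tangent of half this angle, whatever the lens; pixels are square), "cx", "cy" (the principal point, pixels), "rvec" (rotation vector, rad) and "tvec" (3), from world to camera coordinates, as OpenCV has them. Camera axes: x right, y down, z forward; pixel columns grow to the right and rows downward; lengths in m; the calibration is good to about 2 mm. The wrist camera is an equidistant fisheye: a pixel r from the principal point sees the ray r / f radians off the axis. A picture is of the moment at which its call begins. There is no depth.
- ctrl.close_job(): hands the job in, once; it reports no verdict.
The state is a dict: "clock": time; "joint_pos": joint angles; "qvel": joint speeds; "tau": joint torques, N m; "tool_pos": TCP position; "orientation": TCP orientation; "force": force on the tool from outside, world axes, zero at the start; "moment": the same for the moment, N m; "opening": finger opening in m.
Only numpy, scipy, OpenCV 4.12 (cv2) and the standard library are available. Lean on these libraries where they do the work, as an engineer would, in place of code of your own. Each camera call takes 0.05 s, during which the arm holds its last target. There are 200 camera calls.

## Working session

There is one attempt and no reset: what is moved stays moved. The work goes in short steps, Python scripts to look and compute and a tool call to move; the robot and the scene stay as the last step left them, time stands still between calls to the robot, and variables do not carry over. Pictures are saved under pics/ and viewed, on a budget of 10 in all, crops included, one or two more only if the job needs it, and the job is handed in when it is done.

Besides the shell and the picture viewer there is one more tool, called after "Call:" as name(argument=value, ...) on one line, values as JSON. servo_tool: Moves the arm, as the interface text tells. Its arguments: {"type":"object","properties":{"deltas":{"type":"array","items":{"type":"array"}}},"required":["deltas"]}

```bash
mkdir -p pics
python3 - <<'E'
from plant import ctrl
import cv2,pickle
o=ctrl.get_obs();print(o)
d={}
for n in("scene","side","wrist"):
    s=ctrl.snapshot(n);d[n]=s
    cv2.imwrite(f"pics/{n}0.png",s["image"][:,:,::-1]);print(n,s["vertical_fov"],s["cx"],s["cy"],s["rvec"],s["tvec"])
pickle.dump(d,open("d0.pkl","wb"))
E
```

```text
{'clock': 0.0, 'joint_pos': array([-5.28201769e+01,  2.05913237e+01,  6.36084743e-01, -1.94497772e-02,
       -7.01348351e+01, -1.65075835e+01]), 'qvel': array([-0.10750825, -0.0029575 , -0.06787142, -0.02027076,  0.006038  ,
       -0.05076285]), 'tau': array([ 9.81593876e-04, -5.82720029e+01,  2.93059373e+01,  6.99721813e+00,
        6.92273868e-03, -1.37515135e-04]), 'tool_pos': array([ 0.23811269, -0.63111391,  0.2256436 ]), 'orientation': array([  5.0344506 ,  89.90808829, 115.70006662]), 'force': array([-0.12856196, -0.03394433, -0.85837785]), 'moment': array([ 1.98063486e-02,  4.62060859e-05, -2.60691304e-02]), 'opening': 0.0875305013019429}
scene 42.56172993583998 280.81075490701284 213.82620161050343 [ 1.25921946  2.52111621 -0.72979731] [ 0.4074195  -0.36552365  1.36014793]
side 43.4637962435213 274.3280141140387 209.74416648027812 [ 0.30547744 -2.63081596  1.46320509] [0.59853027 0.18585217 0.8104721 ]
wrist 65.70646984690485 280.2136127797357 210.2020437433212 [-1.6748561  -2.42243096 -0.37403762] [ 0.67422953 -0.03728747  0.39229881]
```

View pics/scene0.png

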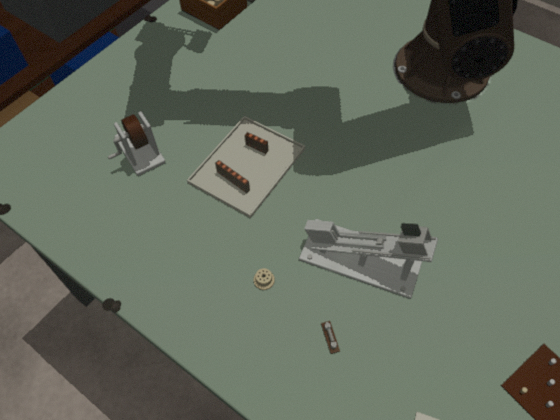

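View pics/side0.png

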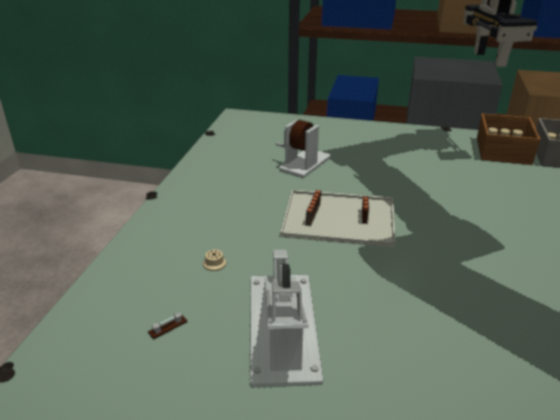

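```bash
cat > h.py <<'E'
import numpy as np,cv2
from scipy.spatial.transform import Rotation as R
def K(s):
    h=s["image"].shape[0];f=h/2/np.tan(np.radians(s["vertical_fov"]/2));return f
def ray(s,u,v,fish=False):
    f=K(s);p=np.array([(u-s["cx"])/f,(v-s["cy"])/f])
    if fish:
        r=np.hypot(*p);d=np.r_[p/r*np.sin(r),np.cos(r)] if r>0 else np.array([0,0,1.])
    else: d=np.r_[p,1]
    M=R.from_rotvec(s["rvec"]).as_matrix();return -M.T@s["tvec"],M.T@(d/np.linalg.norm(d))
def onz(s,u,v,z,fish=False):
    c,d=ray(s,u,v,fish);return c+d*(z-c[2])/d[2]
def proj(s,P,fish=False):
    M=R.from_rotvec(s["rvec"]).as_matrix();q=np.atleast_2d(P)@M.T+s["tvec"];f=K(s)
    if fish:
        r=np.hypot(q[:,0],q[:,1]);k=np.arctan2(r,q[:,2])/np.maximum(r,1e-9)
        return np.c_[s["cx"]+f*k*q[:,0],s["cy"]+f*k*q[:,1]]
    return np.c_[s["cx"]+f*q[:,0]/q[:,2],s["cy"]+f*q[:,1]/q[:,2]]
E
python3 - <<'E'
from h import *
import pickle
d=pickle.load(open("d0.pkl","rb"))
for n,l in(("scene",[(232,178),(257,145),(322,232),(410,230),(263,280),(330,337)]),("side",[(313,210),(366,212),(285,340),(281,265),(214,260)])):
    s=d[n];print(n,ray(s,280,210)[0].round(3))
    for p in l:print(p,onz(s,*p,0.03).round(3))
a=d["scene"]["image"][205:300,290:445];a=cv2.resize(a,None,fx=5,fy=5,interpolation=cv2.INTER_CUBIC)
cv2.imwrite("pics/c1.png",a[:,:,::-1])
b=d["side"]["image"][180:385,200:410];b=cv2.resize(b,None,fx=2.9,fy=2.9,interpolation=cv2.INTER_CUBIC)
cv2.imwrite("pics/c2.png",b[:,:,::-1])
E
```

```text
scene [1.056 0.309 0.969]
(232, 178) [ 0.591 -0.194  0.03 ]
(257, 145) [ 0.488 -0.207  0.03 ]
(322, 232) [0.585 0.037 0.03 ]
(410, 230) [0.476 0.175 0.03 ]
(263, 280) [0.739 0.007 0.03 ]
(330, 337) [0.755 0.172 0.03 ]
side [0.444 0.713 0.587]
(313, 210) [ 0.578 -0.177  0.03 ]
(366, 212) [ 0.474 -0.194  0.03 ]
(285, 340) [0.556 0.181 0.03 ]
(281, 265) [0.601 0.012 0.03 ]
(214, 260) [0.717 0.024 0.03 ]
```

View pics/c1.png

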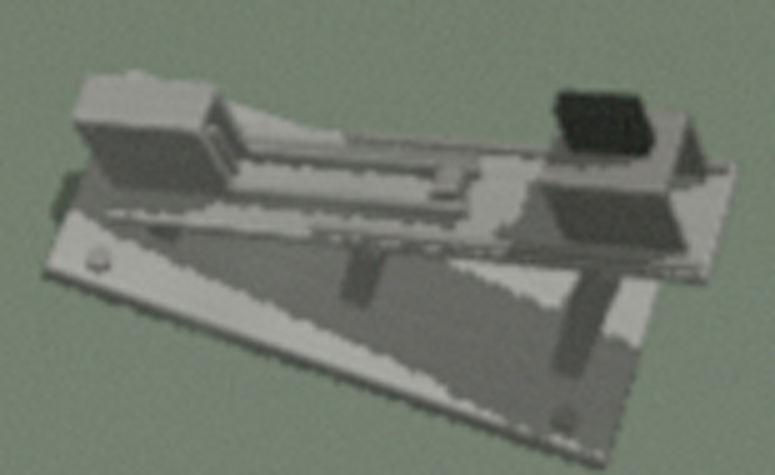

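View pics/c2.png

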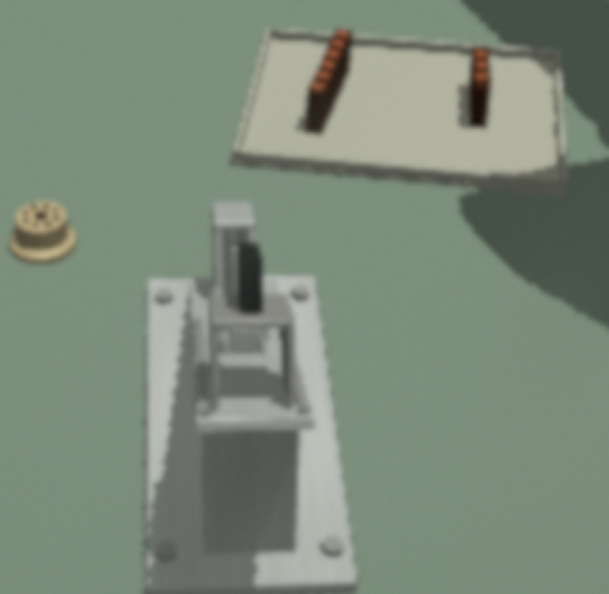

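```bash
cat > fit.py <<'E'
from h import *
import pickle
from scipy.optimize import least_squares
d=pickle.load(open("d0.pkl","rb"))
# view, crop px, body kind, coords(mm)
S=lambda U,V:((U+.5)/5-.5+290,(V+.5)/5-.5+205)
T=lambda U,V:((U+.5)/2.9-.5+200,(V+.5)/2.9-.5+180)
F=[("scene",S(92,73),"c",(-11.25,-54,46)),("scene",S(212,88),"c",(-11.25,2,46)),("scene",S(192,137),"c",(11.25,2,46)),("scene",S(78,122),"c",(11.25,-54,46)),
("scene",S(560,92),"r",(-5,-15,67)),("scene",S(643,97),"r",(-5,15,67)),
("side",T(213,222),"c",(11.25,2,46)),("side",T(253,222),"c",(-11.25,2,46)),("side",T(215,204),"c",(11.25,-54,46)),("side",T(251,204),"c",(-11.25,-54,46)),
("side",T(244,309),"r",(5,15,41)),("side",T(262,310),"r",(-5,15,41))]
a=np.radians(25)
def pose(p):
    return R.from_euler("ZX",[p[3],a]).as_matrix(),p[:3]
def res(p,full=False):
    M,t=pose(p);o=[]
    for v,uv,k,c in F:
        c=np.array(c,float)/1000
        if k=="r":c[1]+=.0605+p[4]
        o.append(proj(d[v],M@c+t)[0]-uv)
    return np.ravel(o)
if __name__=="__main__":
    r=least_squares(res,[.59,.03,.05,.2,.09],loss="soft_l1")
    print(r.x.round(4),np.degrees(r.x[3]));print(res(r.x).reshape(-1,2).round(1))
    for s,q in(("side",T(150,280)),("side",T(315,278)),("side",T(145,590)),("side",T(357,585)),("scene",S(47,270)),("scene",S(605,460)),("scene",S(657,285))):print(s,onz(d[s],*q,.008).round(4))
    np.save("chan.npy",r.x)
    for u in((217,165),(247,187)):print(onz(d["scene"],*u,.038).round(4))
    for u in((317,193),(308,212)):print(onz(d["side"],*u,.038).round(4))
    a=cv2.resize(d["scene"]["image"][110:220,180:310],None,fx=5,fy=5,interpolation=cv2.INTER_CUBIC)
    cv2.imwrite("pics/c3.png",a[:,:,::-1])
E
python3 fit.py
```

```text
[0.5866 0.0756 0.0419 0.2678 0.1002] 15.342095056624927
[[-0.3  0.2]
 [ 0.9 -1. ]
 [ 1.1 -1.3]
 [-1.5 -0.4]
 [-0.4 -0.9]
 [-0.2 -0.8]
 [ 0.   0.3]
 [ 0.4 -0. ]
 [-1.6 -0.4]
 [-0.7 -0.7]
 [-1.7  2.6]
 [-0.   2.1]]
side [0.6497 0.0263 0.008 ]
side [0.5541 0.0021 0.008 ]
side [0.5907 0.2483 0.008 ]
side [0.4942 0.2227 0.008 ]
scene [0.6518 0.0287 0.008 ]
scene [0.59   0.2472 0.008 ]
scene [0.5128 0.2262 0.008 ]
[ 0.5875 -0.238   0.038 ]
[ 0.5937 -0.1495  0.038 ]
[ 0.5789 -0.2327  0.038 ]
[ 0.5839 -0.155   0.038 ]
```

View pics/c3.png

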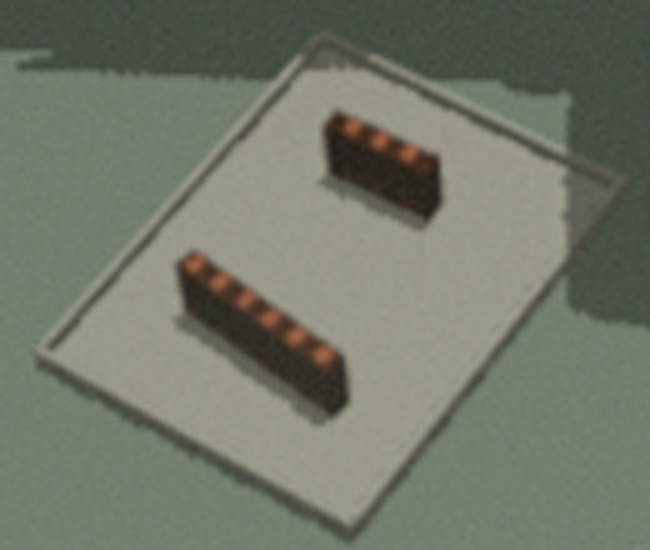

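```bash
cat >> h.py <<'E'
def tool(o): return R.from_euler("xyz",o["orientation"],degrees=True).as_matrix()
def go(o,p,M):
    Rt=tool(o);rv=np.degrees(R.from_matrix(Rt.T@M).as_rotvec());sh=Rt.T@(np.array(p)-o["tool_pos"])*100
    print("rv",rv.round(2).tolist(),"|%.1f|"%np.linalg.norm(rv),"sh",sh.round(2).tolist(),"|%.1f|"%np.linalg.norm(sh))
def chan(x=None):
    p=np.load("chan.npy") if x is None else x
    return R.from_euler("ZX",[p[3],np.radians(25)]).as_matrix(),p[:3]
def down(phi,sgn=1):
    "tool x down, tool z along world dir at angle phi deg"
    z=sgn*np.array([np.cos(np.radians(phi)),np.sin(np.radians(phi)),0]);x=np.array([0,0,-1.]);return np.c_[x,np.cross(z,x),z]
E
python3 - <<'E'
from h import *
import pickle
from plant import ctrl
d=pickle.load(open("d0.pkl","rb"))
S=lambda U,V:((U+.5)/5-.5+180,(V+.5)/5-.5+110)
T=lambda U,V:((U+.5)/2.9-.5+200,(V+.5)/2.9-.5+180)
for l in ([("scene",S(*q)) for q in((178,263),(193,250),(346,352),(332,364))],[("side",T(*q)) for q in((336,32),(349,32),(327,92),(311,92))]):
    P=np.array([onz(d[v],*q,.038) for v,q in l]);print(P.round(4).tolist(),P.mean(0));v=P[2]+P[3]-P[0]-P[1];print(np.degrees(np.arctan2(v[1],v[0])),np.linalg.norm(v)/2)
o=ctrl.get_obs();print(tool(o).round(3))
for sg in(1,-1):go(o,[.586,-.195,.2],down(-4,sg))
# wrist cam position relative to tool
s=d["wrist"];c,_=ray(s,280,210);M=R.from_rotvec(s["rvec"]).as_matrix();print(tool(o).T@(c-o["tool_pos"]),M@tool(o))
E
```

```text
[[0.5841, -0.2461, 0.038], [0.5748, -0.2455, 0.038], [0.5774, -0.1578, 0.038], [0.5858, -0.1586, 0.038]] [ 0.58054567 -0.20198603  0.038     ]
88.58499520434204 0.08762747634847638
[[0.5835, -0.2415, 0.038], [0.5743, -0.2436, 0.038], [0.5758, -0.1592, 0.038], [0.5864, -0.1567, 0.038]] [ 0.57997582 -0.20023482  0.038     ]
88.51614509245533 0.0846360009825295
[[-0.001 -0.936 -0.353]
 [ 0.001 -0.353  0.936]
 [-1.     0.     0.001]]
rv [114.67, 0.04, -0.08] |114.7| sh [2.61, -47.95, 28.53] |55.9|
rv [-65.33, 0.07, 0.03] |65.3| sh [2.61, -47.95, 28.53] |55.9|
[-0.15896498  0.08239144  0.00030322] [[ 4.91316783e-04  3.09642227e-04  9.99999831e-01]
 [-3.01270058e-01 -9.53538754e-01  4.43274974e-04]
 [ 9.53538731e-01 -3.01270225e-01 -3.75203662e-04]]
```

Call:
servo_tool(deltas=[[[-65.3, 0, 0], [1, -47.6, 29.2], 8.7], [[-65.3, 0, 0], [1, -47.6, 29.2], 8.7], [[-65.3, 0, 0], [1, -47.6, 29.2], 8.7], [[-65.3, 0, 0], [1, -47.6, 29.2], 8.7], [[-65.3, 0, 0], [1, -47.6, 29.2], 8.7]])

```text
clock: 0.65
tool_pos: [0.3921, -0.4322, 0.2218]
orientation: [-47.2, 89.9, 106.8]
force: [0.8, -0.9, -0.2]
opening: 0.0869
```

Run:
```python
from h import *
from plant import ctrl
o=ctrl.get_obs();print(o["clock"],o["tool_pos"],o["joint_pos"].round(1))
go(o,[.5803,-.201,.16],down(-1.5,-1))
```

```text
0.65 [ 0.39211835 -0.43220652  0.2217649 ] [-28.6  12.2 -11.6  -0.  -66.3   2.6]
rv [-24.52, 0.03, 0.05] |24.5| sh [6.19, -29.03, -6.77] |30.4|
```

Call:
servo_tool(deltas=[[[-24.5, 0, 0], [6.2, -29, -6.8], 5], [[-24.5, 0, 0], [6.2, -29, -6.8], 5], [[-24.5, 0, 0], [6.2, -29, -6.8], 5], [[-24.5, 0, 0], [6.2, -29, -6.8], 5], [[-24.5, 0, 0], [6.2, -29, -6.8], 5]])

```text
clock: 1.15
tool_pos: [0.5467, -0.2421, 0.1709]
orientation: [-78.7, 89.9, 99.8]
force: [-0.1, -1.1, 0.1]
opening: 0.0534
```

Run:
```python
from h import *
from plant import ctrl
o=ctrl.get_obs();print(o["clock"],o["tool_pos"],o["joint_pos"].round(1))
s=ctrl.snapshot("wrist");import pickle;pickle.dump(s,open("w1.pkl","wb"));cv2.imwrite("pics/w1.png",s["image"][:,:,::-1])
print(proj(s,[[.5803,-.201,.038],[.5803,-.246,.038],[.5803,-.156,.038]],True))
go(o,[.5803,-.201,.16],down(-1.5,-1))
```

```text
1.15 [ 0.54667734 -0.24209415  0.17094688] [ -5.2  15.8 -13.8  -0.1 -60.5   3.8]
[[246.381254   241.09470103]
 [243.56120738 196.59810083]
 [249.29487249 281.02049929]]
rv [0.01, 0.01, 0.06] |0.1| sh [1.1, -4.19, -3.25] |5.4|
```

View pics/w1.png

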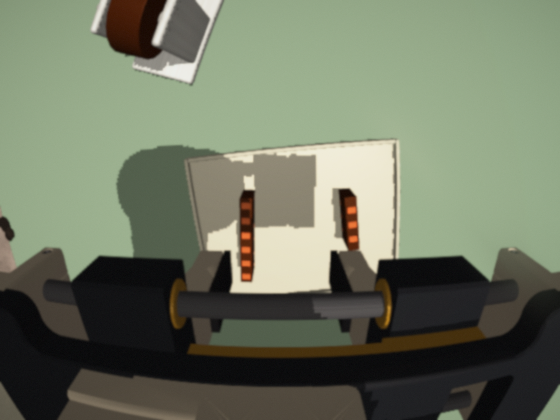

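Run:
```python
from h import *
import pickle
s=pickle.load(open("w1.pkl","rb"))
im=s["image"].astype(int)
m=((im[:,:,0]-im[:,:,2]>25)&(im[:,:,0]-im[:,:,1]>20)).astype(np.uint8)
m[:185]=0;m[290:]=0;m[:,:225]=0;m[:,275:]=0
ys,xs=np.nonzero(m);print(len(ys),xs.min(),xs.max(),ys.min(),ys.max())
for y in range(186,288,6):
    t=xs[ys==y];print(y,(t.min(),t.max()) if len(t) else None)
for q in((248,191.5),(247.3,280)):print(onz(s,*q,.038,True))
```

```text
1064 240 254 197 281
186 None
192 None
198 (np.int64(241), np.int64(252))
204 (np.int64(240), np.int64(252))
210 (np.int64(241), np.int64(252))
216 (np.int64(241), np.int64(252))
222 (np.int64(240), np.int64(251))
228 (np.int64(241), np.int64(251))
234 (np.int64(240), np.int64(252))
240 (np.int64(240), np.int64(252))
246 (np.int64(240), np.int64(252))
252 (np.int64(240), np.int64(254))
258 (np.int64(240), np.int64(252))
264 (np.int64(240), np.int64(254))
270 (np.int64(241), np.int64(252))
276 (np.int64(241), np.int64(252))
282 None
[ 0.5758707  -0.25078283  0.038     ]
[ 0.58228889 -0.15724176  0.038     ]
```

Call:
servo_tool(deltas=[[[0, 0, 0], [1.1, -4.2, -3.2], 4], [[0, 0, 0], [1.1, -4.2, -3.2], 4], [[0, 0, 0], [1.1, -4.2, -3.2], 4]])

```text
clock: 1.5
tool_pos: [0.5837, -0.1948, 0.1569]
orientation: [-41.5, 89.8, 137.3]
force: [0.0, 0.2, 0.8]
opening: 0.0408
```

Run:
```python
from h import *
from plant import ctrl
o=ctrl.get_obs();print(o["clock"],o["tool_pos"],o["qvel"].round(2))
go(o,[.5805,-.201,.05],down(-2.5,-1))
```

```text
1.5 [ 0.5837032  -0.19483571  0.15685961] [-2.19 -1.26 -0.53  0.3  -0.63  1.24]
rv [1.29, 0.14, 0.12] |1.3| sh [10.69, 0.65, 0.28] |10.7|
```

Call:
servo_tool(deltas=[[[1.3, 0, 0], [5, 0.6, 0.3], 4], [[1.3, 0, 0], [8, 0.6, 0.3], 4], [[1.3, 0, 0], [9.7, 0.6, 0.3], 4], [[1.3, 0, 0], [10.7, 0.6, 0.3], 4], [[1.3, 0, 0], [10.7, 0.6, 0.3], 4]])

```text
clock: 2.0
tool_pos: [0.5792, -0.2012, 0.0489]
orientation: [-23.9, 89.7, 153.6]
force: [0.4, -0.7, 0.1]
opening: 0.0399
```

Run:
```python
from h import *
from plant import ctrl
o=ctrl.get_obs();print(o["clock"],o["tool_pos"],o["qvel"].round(2))
go(o,[.5805,-.201,.018],down(-2.5,-1))
```

```text
2.0 [ 0.57922321 -0.20124959  0.04887414] [ 0.27 -1.53  1.71  0.49 -1.25 -0.05]
rv [-0.06, 0.26, 0.12] |0.3| sh [3.09, -0.02, -0.14] |3.1|
```

Call:
servo_tool(deltas=[[[0, 0, 0], [1.5, 0, -0.1], 4], [[0, 0, 0], [2.6, 0, -0.1], 4], [[0, 0, 0], [3.1, 0, -0.1], 4], [[0, 0, 0], [3.1, 0, -0.1], 4], [[0, 0, 0], [3.1, 0, -0.1], 3]])

```text
clock: 2.5
tool_pos: [0.5805, -0.2013, 0.0185]
orientation: [-25.9, 89.8, 151.6]
force: [0.5, -0.3, -0.0]
opening: 0.0363
```

Call:
servo_tool(deltas=[[[0, 0, 0], [0, 0, 0], 2.0], [[0, 0, 0], [0, 0, 0], 0.8], [[0, 0, 0], [0, 0, 0], 0.8], [[0, 0, 0], [0, 0, 0], 0.8], [[0, 0, 0], [0, 0, 0], 0.8]])

```text
clock: 3.0
tool_pos: [0.5807, -0.2013, 0.0188]
orientation: [-28.5, 89.8, 148.9]
force: [-0.4, 0.3, 2.4]
opening: 0.0119
```

Call:
servo_tool(deltas=[[[0, 0, 0], [-2, 0, 0], 0], [[0, 0, 0], [-5, 0, 0], 0], [[0, 0, 0], [-9, 0, 0], 0], [[0, 0, 0], [-13, 0, 0], 0], [[0, 0, 0], [-14, 0, 0], 0]])

```text
clock: 3.5
tool_pos: [0.5834, -0.2021, 0.1638]
orientation: [-167.8, 89.8, 9.7]
force: [1.0, 0.9, -1.3]
opening: 0.0118
```

```bash
cat >> h.py <<'E'
DY,H=0.0,0.0148
def strip_tgt(yt,zt,th,x=0,p=None):
    "TCP pose for tail bottom at channel (x,yt,zt), tilt th deg"
    C,t=chan(p);Ms=C@R.from_euler("x",th,degrees=True).as_matrix()
    o=t+C@np.array([x,yt,zt])+Ms@np.array([0,.045,0])
    return o+Ms@np.array([0,DY,H]),np.c_[-Ms[:,2],-Ms[:,1],-Ms[:,0]]
def where(o,p=None):
    "channel coords of tail bottom, nose bottom, tilt"
    C,t=chan(p);Rt=tool(o);Ms=np.c_[-Rt[:,2],-Rt[:,1],-Rt[:,0]]
    org=o["tool_pos"]-Ms@np.array([0,DY,H])
    f=lambda y:(C.T@(org+Ms@np.array([0,y,0])-t)*1000).round(1)
    print("t%.2f"%o["clock"],"tail",f(-.045),"nose",f(.045),"rot",R.from_matrix(C.T@Ms).as_rotvec(degrees=True).round(1),"Fch",(C.T@o["force"]).round(1),"M",o["moment"].round(2),"op",round(o["opening"],4))
E
python3 - <<'E'
from h import *
from plant import ctrl
o=ctrl.get_obs();print(o["clock"],o["tool_pos"],o["opening"],o["joint_pos"].round(1));where(o)
go(o,*strip_tgt(.010,.05,12))
E
```

```text
3.5 [ 0.58342388 -0.20209753  0.16380888] 0.011775568348083805 [ -1.   17.7 -12.   -0.  -60.1  -1.4]
t3.50 tail [ -90.3 -235.5  228. ] nose [ -62.7 -157.9  191.9] rot [-24.8  -4.1 -17.5] Fch [ 1.2 -0.1 -1.4] M [ 0.04 -0.02  0.01] op 0.0118
rv [-17.15, -5.97, -36.68] |40.9| sh [3.37, -29.18, 1.36] |29.4|
```

Call:
servo_tool(deltas=[[[-4, -1.4, -8], [-2, -5, 0.3], 0], [[-8, -2.8, -16], [-2, -11, 0.6], 0], [[-11, -4, -24], [-2, -17, 0.9], 0], [[-14, -5, -31], [-2, -22, 1.1], 0], [[-17.15, -6, -36.7], [-2, -27, 1.3], 0]])

```text
clock: 4.0
tool_pos: [0.5824, 0.044, 0.1839]
orientation: [-90.1, 52.7, 105.3]
force: [-0.4, -1.1, -2.3]
opening: 0.0117
```

Run:
```python
from h import *
from plant import ctrl
o=ctrl.get_obs();print(o["tool_pos"],o["joint_pos"].round(1));where(o)
go(o,*strip_tgt(.010,.04,12))
```

```text
[0.58235687 0.04395555 0.18393799] [ -1.9  24.5   4.8 -35.6 -84.3  25.4]
t4.00 tail [-12.5  -7.4 117.1] nose [-12.6  80.5 136.3] rot [12.3 -0.   0. ] Fch [-0.6 -1.8 -1.6] M [-2.3  -0.57 -0.02] op 0.0117
rv [0.05, -0.02, 0.33] |0.3| sh [7.93, -0.06, -1.25] |8.0|
```

Call:
servo_tool(deltas=[[[0, 0, 0.3], [3, 0, -1.2], 0], [[0, 0, 0.3], [6, 0, -1.2], 0], [[0, 0, 0.3], [7.9, 0, -1.2], 0], [[0, 0, 0.3], [7.9, 0, -1.2], 0], [[0, 0, 0.3], [7.9, 0, -1.2], 0]])

```text
clock: 4.5
tool_pos: [0.5812, 0.0931, 0.1209]
orientation: [-90.0, 53.0, 105.4]
force: [0.4, -0.5, -0.2]
opening: 0.012
```

Run:
```python
from h import *
from plant import ctrl
import pickle
o=ctrl.get_obs();where(o)
s=ctrl.snapshot("wrist");t=ctrl.snapshot("side");pickle.dump((s,t,o),open("w2.pkl","wb"))
C,tt=chan()
a=cv2.resize(t["image"][230:330,240:340],None,fx=4,fy=4,interpolation=cv2.INTER_CUBIC)
im=np.hstack([s["image"][0:400,90:490],a]);cv2.imwrite("pics/w2.png",im[:,:,::-1])
go(o,*strip_tgt(.010,.015,12))
```

```text
t4.50 tail [-0.6  9.  40. ] nose [-0.7 97.1 58.8] rot [12.  0.  0.] Fch [ 0.3 -0.6  0.1] M [-2.08 -0.47 -0.04] op 0.012
rv [0.04, 0.04, 0.01] |0.1| sh [2.47, 0.43, -0.07] |2.5|
```

View pics/w2.png

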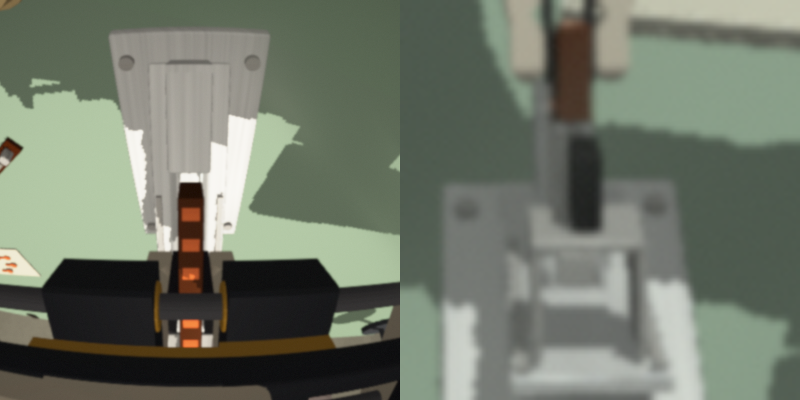

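Run:
```python
from h import *
import pickle
s,t,o=pickle.load(open("w2.pkl","rb"))
C,tt=chan();f=lambda q:(proj(s,C@(np.array(q)/1000)+tt,True)[0]-[90,0]).round(1)
for q in((11.25,2,46),(-11.25,2,46),(11.25,-54,46),(-11.25,-54,46)):print(q,f(q))
Rt=tool(o);Ms=np.c_[-Rt[:,2],-Rt[:,1],-Rt[:,0]];org=o["tool_pos"]-Ms@[0,DY,H]
for q in((-6,-45,34),(6,-45,34),(-6,-45,0)):print(q,proj(s,org+Ms@(np.array(q)/1000),True)[0]-[90,0])
a=s["image"][40:220,240:320];cv2.imwrite("pics/w2b.png",cv2.resize(a,None,fx=3.3,fy=3.3,interpolation=cv2.INTER_CUBIC)[:,:,::-1])
g=s["image"].astype(int)
print([ (r,g[r,275:283].mean(0).astype(int).tolist()) for r in list(range(58,70))+list(range(164,200,1))])
```

```text
(11.25, 2, 46) [166.2 170. ]
(-11.25, 2, 46) [209.5 170. ]
(11.25, -54, 46) [163.5  60.6]
(-11.25, -54, 46) [211.9  60.6]
(-6, -45, 34) [202.31731626 193.40404856]
(6, -45, 34) [175.2492512  193.39289549]
(-6, -45, 0) [200.08042699 177.775289  ]
[(58, [143, 140, 133]), (59, [130, 127, 121]), (60, [113, 111, 104]), (61, [103, 101, 96]), (62, [102, 100, 95]), (63, [113, 110, 104]), (64, [134, 131, 124]), (65, [151, 148, 140]), (66, [158, 154, 146]), (67, [159, 155, 147]), (68, [158, 156, 147]), (69, [159, 156, 147]), (164, [173, 169, 161]), (165, [173, 170, 161]), (166, [173, 170, 161]), (167, [174, 170, 161]), (168, [174, 169, 161]), (169, [174, 170, 160]), (170, [173, 170, 161]), (171, [175, 171, 162]), (172, [190, 186, 177]), (173, [223, 220, 211]), (174, [241, 239, 233]), (175, [245, 243, 238]), (176, [246, 244, 239]), (177, [246, 244, 239]), (178, [246, 244, 239]), (179, [246, 244, 239]), (180, [242, 240, 234]), (181, [221, 217, 206]), (182, [140, 134, 124]), (183, [57, 46, 40]), (184, [32, 16, 8]), (185, [31, 14, 5]), (186, [30, 14, 4]), (187, [30, 14, 5]), (188, [30, 14, 5]), (189, [30, 15, 5]), (190, [31, 15, 6]), (191, [31, 14, 6]), (192, [31, 15, 7]), (193, [31, 15, 5]), (194, [30, 14, 4]), (195, [30, 14, 5]), (196, [32, 15, 5]), (197, [35, 16, 6]), (198, [44, 21, 9]), (199, [52, 25, 11])]
```

```bash
sed -i 's/^DY,H=.*/DY,H=-0.002,0.0148/' h.py
python3 - <<'E'
from h import *
from plant import ctrl
p=np.load("chan.npy");C,t=chan();p[:3]+=C@[0,.0013,0];np.save("chan.npy",p)
o=ctrl.get_obs();where(o)
go(o,*strip_tgt(.010,.006,12));go(o,*strip_tgt(.010,-.001,12))
E
```

```text
t4.60 tail [ 0.1  9.5 41.7] nose [-0.  97.6 60.4] rot [12.  -0.1  0.1] Fch [-0.1 -0.6 -1.6] M [-2.12 -0.47 -0.02] op 0.0116
rv [0.08, -0.09, -0.02] |0.1| sh [3.5, 0.7, 0.01] |3.6|
rv [0.08, -0.09, -0.02] |0.1| sh [4.19, 0.84, 0.01] |4.3|
```

Call:
servo_tool(deltas=[[[0, 0, 0], [1.2, 0.3, 0], 0], [[0, 0, 0], [2.4, 0.5, 0], 0], [[0, 0, 0], [3.2, 0.7, 0], 0], [[0, 0, 0], [3.5, 0.7, 0], 0], [[0, 0, 0], [3.5, 0.7, 0], 0]])

```text
clock: 5.1
tool_pos: [0.5775, 0.1078, 0.089]
orientation: [-90.1, 53.0, 105.3]
force: [-0.2, 0.1, -1.8]
opening: 0.0119
```

```bash
cat > w.py <<'E'
from h import *
from plant import ctrl
import sys
o=ctrl.get_obs();where(o)
for a in sys.argv[1:]:
    v=[float(q) for q in a.split(",")];go(o,*strip_tgt(v[0]/1000,v[1]/1000,v[2],v[3]/1000 if len(v)>3 else 0))
E
python3 w.py 10,-1,12
```

```text
t5.10 tail [-0.3  9.9  5.2] nose [-0.4 98.  23.9] rot [12.  -0.   0.1] Fch [-0.2 -0.7 -1.7] M [-2.14 -0.42  0.  ] op 0.0119
rv [0.05, -0.01, -0.01] |0.1| sh [0.6, 0.12, -0.03] |0.6|
```

Feel for the floor, in small steps.

Call:
servo_tool(deltas=[[[0, 0, 0], [0.1, 0.02, 0], 0], [[0, 0, 0], [0.2, 0.04, 0], 0], [[0, 0, 0], [0.3, 0.06, 0], 0], [[0, 0, 0], [0.4, 0.08, 0], 0], [[0, 0, 0], [0.4, 0.08, 0], 0]])

```text
clock: 5.6
tool_pos: [0.577, 0.1095, 0.0853]
orientation: [-90.1, 53.0, 105.3]
force: [-0.2, -0.5, -1.3]
opening: 0.0116
```

```bash
python3 w.py 10,-1,12
```

```text
t5.60 tail [-0.3 10.   1. ] nose [-0.4 98.  19.8] rot [12. -0.  0.] Fch [-0.3 -0.9 -1. ] M [-2.08 -0.42  0.02] op 0.0116
rv [0.05, -0.02, -0.01] |0.1| sh [0.2, 0.04, -0.03] |0.2|
```

Call:
servo_tool(deltas=[[[0, 0, 0], [0.07, 0.01, 0], 0], [[0, 0, 0], [0.14, 0.03, 0], 0], [[0, 0, 0], [0.2, 0.04, 0], 0], [[0, 0, 0], [0.2, 0.04, 0], 0]])

```text
clock: 6.0
tool_pos: [0.5769, 0.1103, 0.0838]
orientation: [-90.1, 53.0, 105.3]
force: [-0.5, -0.8, 0.9]
opening: 0.0117
```

```bash
python3 w.py
```

```text
t6.00 tail [-0.2 10.1 -0.6] nose [-0.3 98.1 18. ] rot [12.  -0.   0.1] Fch [-0.7 -0.2  1.1] M [-1.84 -0.21  0.05] op 0.0117
```

Call:
servo_tool(deltas=[[[0, 0, 0], [0.05, 0.01, 0], 0], [[0, 0, 0], [0.1, 0.02, 0], 0], [[0, 0, 0], [0.1, 0.02, 0], 0]])

```text
clock: 6.3
tool_pos: [0.5769, 0.1105, 0.0836]
orientation: [-90.2, 53.0, 105.3]
force: [-1.5, -2.1, 6.8]
opening: 0.0116
```

```bash
python3 w.py 8,1,11.5 -5,1,11.5
```

```text
t6.30 tail [-0.1 10.1 -0.9] nose [-0.3 98.2 17.7] rot [12.  -0.   0.1] Fch [-2.   1.4  6.9] M [-1.43  0.28  0.34] op 0.0116
rv [0.11, -0.04, 0.47] |0.5| sh [-0.2, 0.16, -0.02] |0.3|
rv [0.11, -0.04, 0.47] |0.5| sh [-0.47, 1.43, -0.02] |1.5|
```

```bash
python3 - <<'E'
from h import *
p=np.load("chan.npy");C,t=chan();p[:3]+=C@[-.0004,0,-.0008];np.save("chan.npy",p)
E
python3 w.py 8,1.2,11.5 -8,1.2,11.5
```

```text
t6.30 tail [ 0.3 10.1 -0.1] nose [ 0.1 98.2 18.5] rot [12.  -0.   0.1] Fch [-2.   1.4  6.9] M [-1.43  0.28  0.34] op 0.0116
rv [0.11, -0.04, 0.47] |0.5| sh [-0.14, 0.17, 0.02] |0.2|
rv [0.11, -0.04, 0.47] |0.5| sh [-0.47, 1.73, 0.02] |1.8|
```

Call:
servo_tool(deltas=[[[0, 0, 0.5], [-0.14, 0.17, 0.02], 0], [[0, 0, 0.5], [-0.23, 0.6, 0.02], 0], [[0, 0, 0.5], [-0.31, 1.0, 0.02], 0], [[0, 0, 0.5], [-0.39, 1.4, 0.02], 0], [[0, 0, 0.5], [-0.47, 1.73, 0.02], 0]])

```text
clock: 6.8
tool_pos: [0.5809, 0.0957, 0.0775]
orientation: [-90.2, 53.4, 105.3]
force: [-3.2, 13.9, 12.3]
opening: 0.0115
```

```bash
python3 w.py -13,1.2,11.5
```

```text
t6.80 tail [ 0.3 -6.5  1.1] nose [ 0.1 81.7 19.2] rot [11.6 -0.1  0.1] Fch [ 0.6 18.1  5.2] M [ 4.51  1.28 -0.11] op 0.0115
rv [0.14, -0.04, 0.14] |0.2| sh [-0.14, 0.63, 0.02] |0.6|
```

Call:
servo_tool(deltas=[[[0, 0, 0], [0, 0, 0], 0], [[0, 0, 0], [0, 0, 0], 0], [[0, 0, 0], [0, 0, 0], 0]])

```text
clock: 7.1
tool_pos: [0.5807, 0.0962, 0.0774]
orientation: [-90.2, 53.3, 105.3]
force: [-1.4, 5.3, 3.3]
opening: 0.0116
```

```bash
python3 w.py -10,1.2,11.5
```

```text
t7.10 tail [ 0.3 -5.9  0.7] nose [ 0.1 82.2 19. ] rot [11.7 -0.   0.1] Fch [0.  6.4 0.7] M [0.26 0.15 0.05] op 0.0116
rv [0.13, -0.02, 0.2] |0.2| sh [-0.11, 0.38, 0.02] |0.4|
```

Call:
servo_tool(deltas=[[[0, 0, 0], [-0.04, 0.08, 0], 0], [[0, 0, 0], [-0.06, 0.16, 0], 0], [[0, 0, 0], [-0.08, 0.24, 0], 0], [[0, 0, 0], [-0.1, 0.32, 0], 0], [[0, 0, 0], [-0.11, 0.38, 0], 0]])

```text
clock: 7.6
tool_pos: [0.5809, 0.0957, 0.0772]
orientation: [-90.2, 53.0, 105.4]
force: [-4.4, 14.2, 11.9]
opening: 0.0116
```

```bash
python3 w.py -12,1.2,11.5 -14,1.2,11.5
```

```text
t7.60 tail [ 0.3 -6.4  0.6] nose [-0.  81.6 19.3] rot [12.  -0.   0.2] Fch [-0.5 18.5  4.5] M [4.44 1.42 0.05] op 0.0116
rv [0.17, 0.02, 0.5] |0.5| sh [-0.14, 0.52, 0.01] |0.5|
rv [0.17, 0.02, 0.5] |0.5| sh [-0.18, 0.72, 0.02] |0.7|
```

```bash
python3 w.py -5.8,1,12 -6.6,1,10 -7.8,1,8 -9,0.8,6 -10.1,.6,4 -11.3,0.6,2 -12.5,.5,0
```

```text
t7.60 tail [ 0.3 -6.4  0.6] nose [-0.  81.6 19.3] rot [12.  -0.   0.2] Fch [-0.5 18.5  4.5] M [4.44 1.42 0.05] op 0.0116
rv [0.17, 0.02, -0.0] |0.2| sh [-0.03, -0.07, 0.01] |0.1|
rv [0.17, 0.01, 2.0] |2.0| sh [0.11, -0.04, 0.01] |0.1|
rv [0.17, 0.01, 4.0] |4.0| sh [0.23, 0.04, 0.01] |0.2|
rv [0.17, 0.01, 6.0] |6.0| sh [0.38, 0.12, 0.01] |0.4|
rv [0.18, 0.0, 8.0] |8.0| sh [0.53, 0.2, 0.01] |0.6|
rv [0.18, 0.0, 10.0] |10.0| sh [0.67, 0.29, 0.01] |0.7|
rv [0.18, -0.0, 12.0] |12.0| sh [0.81, 0.39, 0.01] |0.9|
```

Call:
servo_tool(deltas=[[[0, 0, 0], [-0.03, -0.07, 0.01], 0], [[0, 0, 1], [0.04, -0.06, 0.01], 0], [[0, 0, 2], [0.11, -0.04, 0.01], 0], [[0, 0, 3], [0.17, 0, 0.01], 0], [[0, 0, 4], [0.23, 0.04, 0.01], 0]])

```text
clock: 8.1
tool_pos: [0.5804, 0.0969, 0.0748]
orientation: [-90.2, 57.1, 105.4]
force: [-1.2, 5.7, 0.3]
opening: 0.0117
```

```bash
python3 w.py -9,0.8,6 -10.1,.6,4 -11.3,0.6,2 -12.5,.5,0
```

```text
t8.10 tail [ 0.1 -7.8  0.7] nose [-0.2 81.3 13.1] rot [7.9 0.  0.2] Fch [ 0.4  5.4 -2.2] M [-0.03 -0.13 -0.15] op 0.0117
rv [0.18, 0.01, 1.91] |1.9| sh [0.12, 0.07, -0.0] |0.1|
rv [0.18, 0.01, 3.91] |3.9| sh [0.27, 0.14, -0.0] |0.3|
rv [0.18, 0.0, 5.91] |5.9| sh [0.41, 0.22, -0.0] |0.5|
rv [0.18, 0.0, 7.91] |7.9| sh [0.56, 0.3, -0.0] |0.6|
```

Call:
servo_tool(deltas=[[[0, 0, 1.9], [0.12, 0.07, 0], 0], [[0, 0, 3.9], [0.27, 0.14, 0], 0], [[0, 0, 5.9], [0.41, 0.22, 0], 0], [[0, 0, 7.5], [0.52, 0.29, 0], 0], [[0, 0, 7.5], [0.52, 0.29, 0], 0]])

```text
clock: 8.6
tool_pos: [0.58, 0.0983, 0.069]
orientation: [-90.3, 64.7, 105.3]
force: [-0.2, 5.7, 1.0]
opening: 0.0117
```

```bash
python3 w.py -12.5,0,0 -12.5,-1,0
python3 - <<'E'
from plant import ctrl
import cv2,numpy as np
s=ctrl.snapshot("scene");t=ctrl.snapshot("wrist")
a=cv2.resize(s["image"][205:285,290:440],None,fx=3.6,fy=3.6,interpolation=cv2.INTER_CUBIC)
b=cv2.resize(t["image"][120:370,180:380],(230,288))
cv2.imwrite("pics/s3.png",np.hstack([a,b])[:,:,::-1])
E
```

```text
t8.60 tail [  0.2 -11.3   0.4] nose [-0.2 78.7  0.8] rot [ 0.3 -0.   0.3] Fch [ 1.3  5.4 -1.5] M [ 0.66  0.09 -0.08] op 0.0117
rv [0.27, -0.01, 0.29] |0.4| sh [0.06, 0.11, 0.0] |0.1|
rv [0.27, -0.01, 0.29] |0.4| sh [0.16, 0.11, 0.0] |0.2|
```

View pics/s3.png

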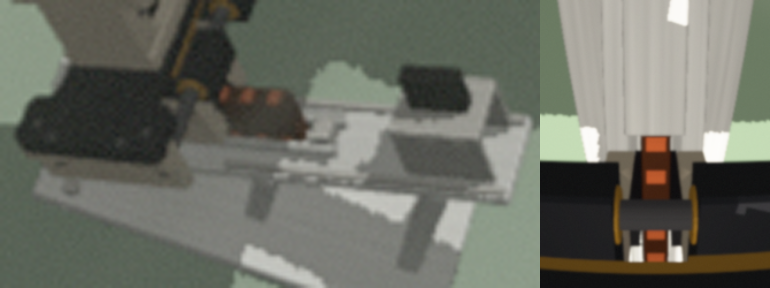

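Call:
servo_tool(deltas=[[[0, 0, 0.3], [0.06, 0.05, 0], 0], [[0, 0, 0.3], [0.1, 0.05, 0], 0], [[0, 0, 0.3], [0.1, 0.05, 0], 0]])

```text
clock: 9.0
tool_pos: [0.5802, 0.098, 0.0686]
orientation: [-90.4, 65.0, 105.3]
force: [-1.5, 2.3, 7.9]
opening: 0.0118
```

```bash
python3 w.py
```

```text
t9.00 tail [  0.3 -11.9   0.4] nose [-0.1 78.1  0.4] rot [-0.  -0.   0.3] Fch [-0.8  5.7  6.1] M [1.04 1.09 0.25] op 0.0118
```

Call:
servo_tool(deltas=[[[0, 0, 0], [0, 0, 0], 1.6], [[0, 0, 0], [0, 0, 0], 2.2], [[0, 0, 0], [0, 0, 0], 3], [[0, 0, 0], [0, 0, 0], 3], [[0, 0, 0], [0, 0, 0], 3]])

```text
clock: 9.5
tool_pos: [0.5802, 0.0978, 0.0684]
orientation: [-90.3, 65.1, 105.3]
force: [-0.0, -0.1, -0.7]
opening: 0.03
```

Call:
servo_tool(deltas=[[[0, 0, 0], [-2, 0, 0], 3], [[0, 0, 0], [-5, 0, 0], 3], [[0, 0, 0], [-9, 0, 0], 3], [[0, 0, 0], [-11, 0, 0], 3], [[0, 0, 0], [-11, 0, 0], 3]])

```text
clock: 10.0
tool_pos: [0.5945, 0.0517, 0.1714]
orientation: [-91.1, 65.2, 104.6]
force: [-0.2, -1.5, -0.1]
opening: 0.0303
```

```bash
python3 w.py
python3 - <<'E'
from plant import ctrl
import cv2,numpy as np,pickle
s=ctrl.snapshot("scene");t=ctrl.snapshot("wrist");pickle.dump((s,t,ctrl.get_obs()),open("w4.pkl","wb"))
a=cv2.resize(s["image"][205:285,290:440],None,fx=3,fy=3,interpolation=cv2.INTER_CUBIC)
b=cv2.resize(t["image"][50:370,150:410],(325,400))
a=np.vstack([a,np.zeros((160,450,3),np.uint8)])
cv2.imwrite("pics/s4.png",np.hstack([a,b])[:,:,::-1])
E
```

```text
t10.00 tail [  2.  -12.4 114.1] nose [  1.4  77.6 113.9] rot [-0.2 -0.3  0.4] Fch [-0.6 -1.3  0.5] M [-1.35 -0.26 -0.02] op 0.0303
```

View pics/s4.png

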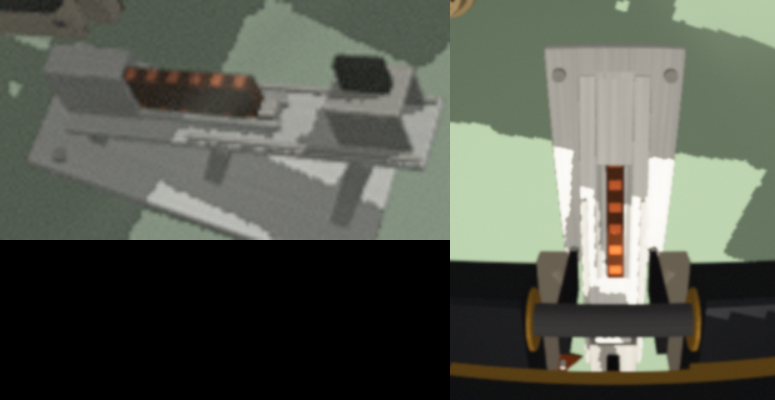

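```bash
cat >> h.py <<'E'
def tcp_tgt(x,y,z):
    C,t=chan();return t+C@(np.array([x,y,z])/1000),np.c_[-C[:,2],-C[:,1],-C[:,0]]
def tcp_in(o):
    C,t=chan();Rt=tool(o);M=np.c_[-Rt[:,2],-Rt[:,1],-Rt[:,0]]
    print("t%.2f"%o["clock"],"tcp_ch",(C.T@(o["tool_pos"]-t)*1000).round(1),R.from_matrix(C.T@M).as_rotvec(degrees=True).round(1),"Fch",(C.T@o["force"]).round(1),"op",round(o["opening"],4),"J",o["joint_pos"].round(0))
E
python3 - <<'E'
from h import *
import pickle
from plant import ctrl
s,t,_=pickle.load(open("w4.pkl","rb"));C,tt=chan()
for q in(.095,.1,.105):
    print(q,[(proj(s,C@np.array([-.005,.0605+q+e,.067])+tt)[0]-[290,205])*3 for e in(-.015,.015)])
o=ctrl.get_obs();tcp_in(o)
for y,z in((140,110),(162,95)):go(o,*tcp_tgt(0,y,z))
E
```

```text
0.095 [array([327.55760315,  51.15264583]), array([377.84344375,  54.56614071])]
0.1 [array([335.81569211,  51.71322002]), array([386.39953664,  55.14694395])]
0.105 [array([344.12235659,  52.27709161]), array([395.00686205,  55.73122495])]
t10.10 tcp_ch [ -0.   30.8 125.3] [-0.  -0.1  0.3] Fch [ 0.5  0.7 -1.1] op 0.03 J [  7.  21.  -0. -26. -74.  17.]
rv [0.27, -0.08, -0.04] |0.3| sh [1.52, -10.92, -0.05] |11.0|
rv [0.27, -0.08, -0.04] |0.3| sh [3.01, -13.12, -0.06] |13.5|
```

Call:
servo_tool(deltas=[[[0.3, 0, 0], [0, -4, 0], 4], [[0.3, 0, 0], [0, -8, 0], 4], [[0.3, 0, 0], [1, -12, 0], 4], [[0.3, 0, 0], [3, -12.9, 0], 4], [[0.3, 0, 0], [3, -12.9, 0], 4]])

```text
clock: 10.6
tool_pos: [0.5551, 0.1801, 0.1932]
orientation: [-89.6, 65.0, 105.8]
force: [-0.7, -0.8, 0.1]
opening: 0.0401
```

Run:
```python
from h import *
from plant import ctrl
import pickle
o=ctrl.get_obs();tcp_in(o);go(o,*tcp_tgt(0,160,47))
t=ctrl.snapshot("wrist");pickle.dump(t,open("w5.pkl","wb"))
cv2.imwrite("pics/w5.png",cv2.resize(t["image"][100:400,130:430],(600,600))[:,:,::-1])
C,tt=chan()
print([((proj(t,C@(np.array(q)/1000)+tt,True)[0]-[130,100])*2).round(0).tolist() for q in((5,145.5,67),(-5,145.5,67),(5,175.5,67),(-5,175.5,67))])
```

```text
t10.60 tcp_ch [ -2.3 161.5  91.8] [0.  0.2 0. ] Fch [-0.9 -0.5  0.3] op 0.0401 J [ 19.  16.  -4. -27. -70.   5.]
rv [0.03, 0.19, 0.02] |0.2| sh [4.48, 0.15, -0.25] |4.5|
[[274.0, 244.0], [307.0, 244.0], [275.0, 333.0], [307.0, 333.0]]
```

View pics/w5.png

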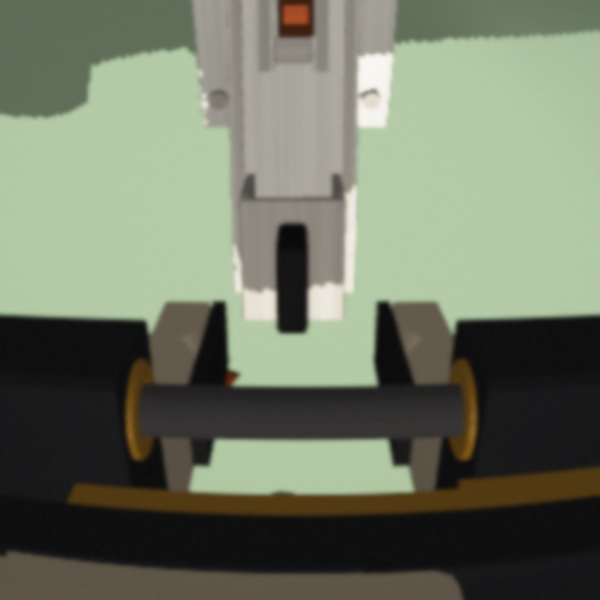

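Call:
servo_tool(deltas=[[[0, 0, 0], [1.2, 0.1, -0.2], 4], [[0, 0, 0], [2.5, 0.1, -0.2], 4], [[0, 0, 0], [3.7, 0.1, -0.2], 4], [[0, 0, 0], [4.3, 0.1, -0.2], 4], [[0, 0, 0], [4.3, 0.1, -0.2], 4]])

```text
clock: 11.15
tool_pos: [0.5525, 0.1958, 0.1528]
orientation: [-89.3, 65.0, 106.0]
force: [-0.2, 0.4, -0.7]
opening: 0.0402
```

Run:
```python
from h import *
from plant import ctrl
o=ctrl.get_obs();tcp_in(o);go(o,*tcp_tgt(0,160,47))
```

```text
t11.15 tcp_ch [ -0.7 158.8  48.5] [-0.   0.3 -0.1] Fch [-0.1  0.1 -0.8] op 0.0402 J [ 21.  18.  -6. -27. -66.   6.]
rv [-0.05, 0.28, -0.04] |0.3| sh [0.15, -0.12, -0.07] |0.2|
```

Call:
servo_tool(deltas=[[[0, 0.3, 0], [0.1, -0.1, -0.07], 2], [[0, 0.3, 0], [0.1, -0.1, -0.07], 0.5], [[0, 0.3, 0], [0.1, -0.1, -0.07], 0], [[0, 0.3, 0], [0.1, -0.1, -0.07], 0], [[0, 0.3, 0], [0.1, -0.1, -0.07], 0]])

```text
clock: 11.65
tool_pos: [0.5533, 0.1974, 0.1527]
orientation: [-90.2, 65.0, 105.1]
force: [2.2, 0.2, 0.0]
opening: 0.0097
```

Run:
```python
from h import *
from plant import ctrl
o=ctrl.get_obs();tcp_in(o);p=o["tool_pos"];C,t=chan();c=C.T@(p-t)*1000
go(o,*tcp_tgt(c[0],c[1]-85,c[2]));go(o,*tcp_tgt(0,c[1]-85,c[2]))
```

```text
t11.65 tcp_ch [  0.5 159.9  47.9] [-0.  -0.1 -0. ] Fch [ 2.2 -0.3  0.2] op 0.0097 J [ 21.  18.  -7. -28. -65.   6.]
rv [-0.03, -0.09, -0.04] |0.1| sh [0.01, 8.5, -0.01] |8.5|
rv [-0.03, -0.09, -0.04] |0.1| sh [0.01, 8.5, 0.04] |8.5|
```

Call:
servo_tool(deltas=[[[0, 0, 0], [0, 0.5, 0], 0], [[0, 0, 0], [0, 1.2, 0], 0], [[0, 0, 0], [0, 2.2, 0], 0], [[0, 0, 0], [0, 3.2, 0], 0], [[0, 0, 0], [0, 4.2, 0], 0]])

```text
clock: 12.15
tool_pos: [0.5637, 0.1597, 0.1345]
orientation: [-90.2, 65.0, 105.1]
force: [0.8, 2.8, 0.7]
opening: 0.0098
```

Run:
```python
from h import *
from plant import ctrl
o=ctrl.get_obs();tcp_in(o);go(o,*tcp_tgt(.4,70,47.9))
```

```text
t12.15 tcp_ch [  0.5 116.8  48. ] [-0.  -0.1 -0. ] Fch [ 1.5  2.5 -0.4] op 0.0098 J [ 17.  20.  -7. -28. -65.  11.]
rv [-0.05, -0.1, -0.04] |0.1| sh [0.01, 4.68, 0.01] |4.7|
```

Going well (2.5 N drag).

Call:
servo_tool(deltas=[[[0, 0, 0], [0, 1, 0], 0], [[0, 0, 0], [0, 2, 0], 0], [[0, 0, 0], [0, 3, 0], 0], [[0, 0, 0], [0, 4, 0], 0], [[0, 0, 0], [0, 4.7, 0], 0]])

```text
clock: 12.65
tool_pos: [0.5753, 0.1177, 0.1142]
orientation: [-90.1, 65.0, 105.1]
force: [0.3, 2.0, 0.5]
opening: 0.0099
```

Call:
servo_tool(deltas=[[[0, 0, 0], [0, 0.3, 0], 0], [[0, 0, 0], [0, 0.6, 0], 0], [[0, 0, 0], [0, 0.8, 0], 0], [[0, 0, 0], [0, 0.9, 0], 0], [[0, 0, 0], [0, 0.9, 0], 0]])

```text
clock: 13.15
tool_pos: [0.5774, 0.11, 0.1105]
orientation: [-90.2, 65.0, 105.1]
force: [0.7, 2.6, 0.2]
opening: 0.0097
```

Run:
```python
from h import *
from plant import ctrl
o=ctrl.get_obs();tcp_in(o)
```

```text
t13.15 tcp_ch [ 0.6 59.9 47.9] [-0.  -0.1 -0.1] Fch [ 1.3  2.2 -0.8] op 0.0097 J [ 12.  23.  -6. -28. -66.  16.]
```

Call:
servo_tool(deltas=[[[0, 0, 0], [0, 0.1, 0], 0], [[0, 0, 0], [0, 0.2, 0], 0], [[0, 0, 0], [0, 0.3, 0], 0], [[0, 0, 0], [0, 0.4, 0], 0], [[0, 0, 0], [0, 0.4, 0], 0]])

```text
clock: 13.65
tool_pos: [0.5775, 0.1098, 0.1104]
orientation: [-90.3, 64.8, 105.1]
force: [-4.6, 13.6, 10.4]
opening: 0.01
```

Run:
```python
from h import *
from plant import ctrl
o=ctrl.get_obs();tcp_in(o)
```

```text
t13.65 tcp_ch [ 0.6 59.7 48. ] [ 0.2 -0.1  0. ] Fch [-0.8 17.4  3.3] op 0.01 J [ 12.  23.  -6. -28. -66.  16.]
```

Solid at the end stop (17 N, no further motion). Release and retract.

Call:
servo_tool(deltas=[[[0, 0, 0], [0, 0.05, 0], 0], [[0, 0, 0], [0, 0.05, 0], 2], [[0, 0, 0], [0, 0, 0], 3], [[0, 0, 0], [0, 0, 0], 3.5], [[0, 0, 0], [0, 0, 0], 3.5]])

```text
clock: 14.15
tool_pos: [0.5774, 0.1094, 0.1103]
orientation: [-90.2, 64.8, 105.1]
force: [-0.5, -0.4, 0.2]
opening: 0.0333
```

Call:
servo_tool(deltas=[[[0, 0, 0], [-2, 0, 0], 3.5], [[0, 0, 0], [-5, 0, 0], 3.5], [[0, 0, 0], [-9, 0, 0], 3.5], [[0, 0, 0], [-11, 0, 0], 3.5], [[0, 0, 0], [-11, 0, 0], 3.5]])

```text
clock: 14.65
tool_pos: [0.5915, 0.0627, 0.2131]
orientation: [-90.9, 64.9, 104.4]
force: [-0.1, 0.9, -0.8]
opening: 0.0349
```

Run:
```python
from h import *
from plant import ctrl
o=ctrl.get_obs();tcp_in(o);print(o["qvel"].round(1))
s=ctrl.snapshot("scene");t=ctrl.snapshot("wrist")
a=cv2.resize(s["image"][205:285,290:440],None,fx=3,fy=3,interpolation=cv2.INTER_CUBIC)
b=cv2.resize(t["image"][50:370,150:410],(325,400))
a=np.vstack([a,np.zeros((160,450,3),np.uint8)])
cv2.imwrite("pics/s6.png",np.hstack([a,b])[:,:,::-1])
C,tt=chan();print([((proj(s,C@np.array([-.005,.0605+e,.067])+tt)[0]-[290,205])*3).round(1) for e in(-.015,.015)])
```

```text
t14.65 tcp_ch [  1.6  58.6 161.7] [ 0.1 -0.4  0.1] Fch [ 0.2  0.5 -1.1] op 0.0349 J [  7.  19.   2. -26. -78.  14.]
[ 0.9  1.5 -3.4 -1.8  2.3  0.3]
[array([179.3,  41.1]), array([224.4,  44.2])]
```

View pics/s6.png

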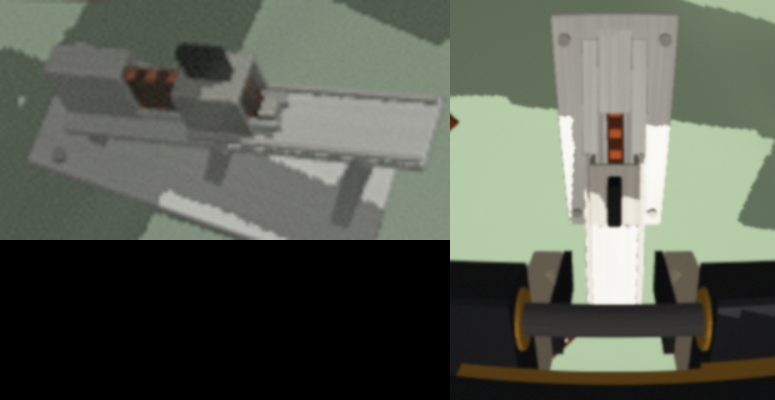

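```bash
python3 -c "
from plant import ctrl
print(ctrl.close_job(),ctrl.get_obs()['clock'])"
```

```text
the job is handed in; nothing more can be done
the job is handed in; nothing more can be done
```

The long strip is loaded in the channel and the rail is shut over it. I handed the job in at about 15 s on the robot clock; it reports no verdict.

- **Loading:** I put the strip in tail first at 12° and felt it come up solid at the fork. The wrist force there was about 18 N, against the 40 N limit. I then turned the nose down behind the stop, pressed lightly until I felt the floor (about 7 N), and let go.
- **Rail:** I gripped the tab and slid the rail down with about 2.5 N of drag. It came up solid at about 17 N with no further movement, and I released it and backed off.
- **Last checks:** The final pictures show the strip upright and in line in the channel. The rail tab is within about 1–2 mm of its computed shut position, and the robot is clear of everything.
- **Corrections on the way:** The first camera fit of the loader was out by about 1.3 mm along the channel and 0.8 mm in height. I corrected it from a wrist picture and by feeling the floor. The strip also sat about 2 mm off-centre in the grip, which I allowed for.
- **Not measured:** I judged the strip's final resting position from the pictures only and did not compute it. I did not re-measure the short strip or the other parts, but no move went near them.

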